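# Lift the fittings-box lid over its stop lip, slide it out and lay it on the mat

### The arm

A 6-joint arm with a two-finger parallel gripper is mounted at the origin on the work surface. World frame = base frame: x ahead of the robot, y to its left, z up, the work surface at z = 0. Lengths are in m, angles in rad, forces in N, time in s.
With the tool pointing down it reaches from about 0.35 to 1 m from the base axis. Payload 7.1 kg.
Tool frame: the origin (TCP) lies between the finger pads; the fingertips stand 22 mm ahead of it and the grasp point (between the pads) lies 3 mm ahead of it; x points along the fingers, y is the direction in which the jaws open and shut, and the axes are right-handed (so a half turn about x gives the same grasp; the last joint's range is limited). The gripper opens to 85 mm and grips with 20 to 120 N. Pads are 22 mm wide; open, the fingers measure 114 mm over their backs; the gripper's body (76 mm by 85 mm) begins 54 mm behind the grasp point. The pads swing forward as they close: fully open they stand 13 mm farther back than shut.
Start: joints at [-1.154, 0.423, 1.63, -0, 1.089, -0.019], TCP at [0.264, -0.567, 0.253] pointing down, gripper open.
Joint ranges: [-3, 3], [-0.9, 2.11], [0.09, 2.58], [-1.31, 4.45], [0.11, 2.69], [-2.54, 2.54]. Speed limits (rad/s): [2.39, 2.39, 3.01, 3.14, 3.14, 3.14].

### API

Orientations are given as a rotation vector (axis times angle).
In Python, from rig import manip gives the robot as it stands. The module is installed in compiled form; this text tells all that it offers. Calls block until the motion is done:
- manip.move_to(position, orientation): joint-space move of the TCP to a pose.
- manip.servo_line(position, orientation=None, rate=0.15): straight line of the TCP; orientation=None keeps the orientation; rate is the mean speed in m/s.
- manip.set_joints(angles): joint-space move.
- manip.command_gripper(opening, f_grip=None): finger opening in m; f_grip is the grip in N (None keeps the last); returns when the fingers have stopped.
- manip.hold(seconds).
- manip.solve_ik(position, orientation): joint angles nearest the present ones, or None.
- manip.camera(name): name is "scene" or "top" or "wrist"; returns a dict with "image" (384x512x3 uint8, red, green, blue), "fx", "fy", "cx", "cy" (pixels), "k1" (the pictures are not rectified: a ray, as slopes to the right and down, at radius r is drawn at 1 + k1 r^2 times it, then the intrinsics apply), "cam_to_world" (4x4, takes a point from camera to world coordinates); the wrist camera has in their place "mount" (4x4, takes a point from camera to tool coordinates, whose origin is the TCP and whose axes are the tool frame's). Camera axes: x right, y down, z forward; pixel columns grow to the right and rows downward; lengths in m; the calibration is good to about 2 mm. A picture is of the moment at which its call begins: read the wrist's pose just before it. There is no depth.
A pose or a line that the arm cannot do raises manip.IKError and nothing moves.
- manip.sign_off(): hands the job in, once; it reports no verdict.
Readings, each from a call of its own:
- manip.get_time(): time.
- manip.get_joint_positions(): joint angles.
- manip.get_joint_vel(): joint speeds.
- manip.get_tau(): joint torques, N m.
- manip.get_position(): TCP position.
- manip.get_ee_rot(): TCP orientation.
- manip.get_contact_force(): force on the tool from outside, world axes, zero at the start.
- manip.get_torque(): the same for the moment, N m.
- manip.get_width(): finger opening in m.
Only numpy, scipy, OpenCV 4.12 (cv2) and the standard library are available. Lean on these libraries where they do the work, as an engineer would, in place of code of your own. Each camera call takes 0.05 s, during which the arm holds its last target. There are 200 camera calls.

### The job

Open the fittings box with the sliding lid: lift the handle end of the lid over the stop lip, slide it out of the grooves, and lay it flat, handle up, in the middle of the black rubber mat, setting it down rather than dropping it. Leave the chrome toggle of the other box as it is, so that its spring lid stays shut.

Things in the scene. Friction and masses are not known exactly. Their poses are not given: they have to be found in the camera images.
- lid: Bare aluminium lid: plate 130 x 84 x 5 mm (x, y, z), 0.16 kg; origin at the plate's centre, z up, x parallel to the box's x. Handle: steel block on top, 34 long (x), 14 thick (y), its top 32.5 mm above the origin, centred 40 mm towards -x. Pinch the 14 mm from above, fingers closing along y; the lid can turn about the pinch. Starts shut in the fittings box.
- fitbox: Grey box, fixed, 145 x 98 mm (x, y); origin: centre of underside. Lid lies on ledges 50 mm up, 2 mm play each side. It leaves to -x, where a lip 7 mm above the ledges stops it. At +x, dark strips roof its last 30 mm with 5 mm free above it: it tilts there but cannot lift straight off. Raise the handle 9 to 14 mm, slide 35 mm or more to -x, and it is clear.
- mat: Black rubber mat, 200 (x) x 160 (y) x 3 mm, lying fixed on the cart. Origin at the centre of its underside, z up.
- toggle (a joint): Chrome toggle, 50 mm long, on a dark block beside a similar grey box with a plain hinged lid without handle (110 x 90 x 55 mm). 0 as it starts (leaning, lid shut); grows to 1 rad as it is thrown, which raises that box's spring lid. Leave it below 0.3 rad.
Things that resemble listed ones, but are neither listed nor needed, are in the scene too. Leave any blue look-alike of the fitbox alone.

How it is judged:
On the way:
1. the lid's handle end is over the stop lip and the lid is sliding out along its grooves, more than 12 mm out of its shut position (x of lid in the frame of fitbox below -0.012 m and z of lid in the frame of fitbox below 0.085 m and y of lid in the frame of fitbox between -0.015 and 0.015 m), for 0.05 s.
At the end, for the whole second after the job is handed in: The lid lies at rest, flat (within 7 degrees) and handle up on the mat, its centre within 35 mm of the mat's centre, let go; the toggle is still below 0.3 rad (horizontal distance between lid and mat below 0.035 m and angle between lid's own z axis and vertical below 0.12 rad and height (world z) of lid below 0.012 m and linear speed of lid below 0.02 m/s and value of joint toggle below 0.3 rad); the robot touches nothing.
It fails at once if the chrome toggle is thrown (0.3 rad or more) (value of joint toggle above 0.3 rad).
It fails at once if the lid is dropped (falls freely faster than 0.8 m/s, about 35 mm) (linear speed of lid above 0.8 m/s and contact force between the fingers and lid below 0.2 N).
It also fails if it takes over 38 s, if anything falls off the work surface, if the arm or the gripper's body presses on something with over 40 N, if the wrist force passes 120 N, or if a joint passes its speed limit or range.

## Working session

There is one attempt and no reset: what is moved stays moved. The work goes in short steps, each a Python script; the robot and the scene stay as the last script left them, time stands still between calls to the robot, and variables do not carry over. Pictures are saved under pics/ and viewed, about 8 in all and at most 12, crops included, and the job is handed in when it is done.

```bash
mkdir -p pics; cat > h.py <<'E'
import numpy as np, cv2, pickle
from rig import manip
from scipy.spatial.transform import Rotation as R
def snap(n,f):
    T=None
    if n=="wrist":
        T=np.eye(4);T[:3,3]=manip.get_position();T[:3,:3]=R.from_rotvec(manip.get_ee_rot()).as_matrix()
    c=manip.camera(n)
    c["M"]=np.array(c["cam_to_world"]) if T is None else T@np.array(c["mount"])
    cv2.imwrite(f"pics/{f}.png",c["image"][:,:,::-1]); pickle.dump(c,open(f"pics/{f}.pkl","wb")); return c
def ray(c,u,v):
    K=np.array([[c["fx"],0,c["cx"]],[0,c["fy"],c["cy"]],[0,0,1.]])
    p=cv2.undistortPoints(np.array([[[u,v]]],float),K,np.array([c["k1"],0,0,0.]))[0,0]
    return c["M"][:3,3],c["M"][:3,:3]@[p[0],p[1],1]
def at(c,u,v,z):
    o,d=ray(c,u,v); return o+d*(z-o[2])/d[2]
def load(f): return pickle.load(open(f"pics/{f}.pkl","rb"))
def crop(f,x,y,w,h,s,out):
    im=cv2.imread(f"pics/{f}.png")[y:y+h,x:x+w]; cv2.imwrite(f"pics/{out}.png",cv2.resize(im,None,fx=s,fy=s,interpolation=cv2.INTER_CUBIC))
E
python3 - <<'E'
from h import *
a=snap("scene","s0");b=snap("top","t0")
print(manip.get_time(),manip.get_ee_rot(),b["M"],a["M"][:3,3])
im=np.hstack([cv2.imread("pics/t0.png")]);cv2.imwrite("pics/t0b.png",cv2.resize(im,None,fx=1.56,fy=1.56))
E
```

```text
0.1 [ 1.9805204   0.44000872 -1.98112547] [[-0.01632806 -0.98970473  0.1421898   0.32391543]
 [-0.99979594  0.01446924 -0.01409702  0.00920434]
 [ 0.01189451 -0.14239096 -0.98973902  1.05745506]
 [ 0.          0.          0.          1.        ]] [ 0.90684118 -0.53972161  1.11585779]
```

View pics/t0b.png

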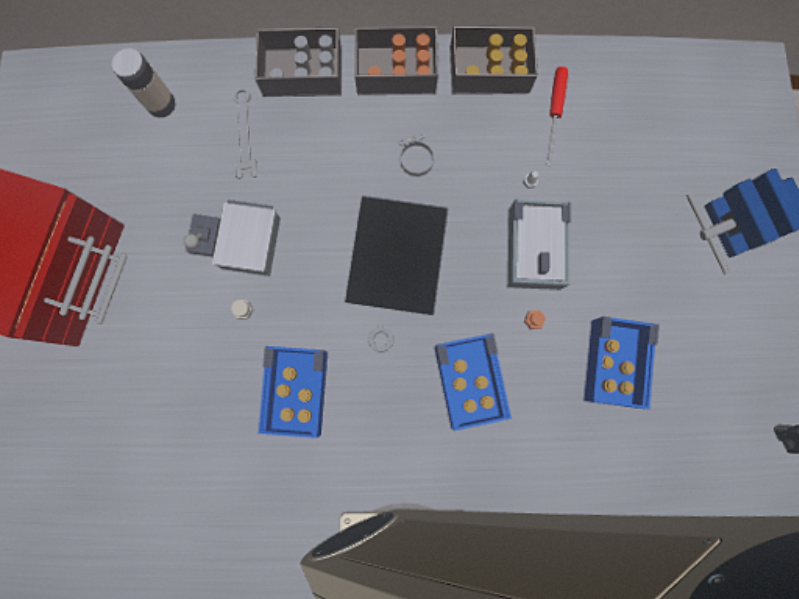

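View pics/s0.png

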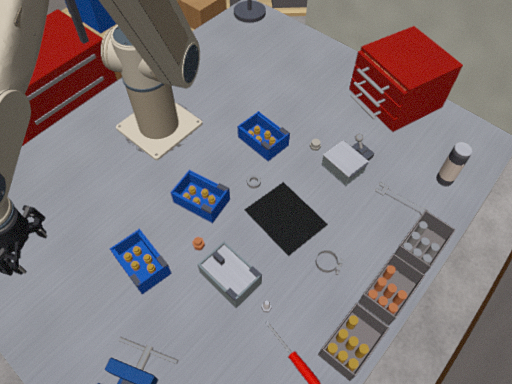

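Candidates for the fitbox (enlarged top view): the grey box with handle and dark strips at (540,245), the grey toggle box with a plain lid at (245,237), and three open blue boxes at (293,392), (472,382) and (621,363). I choose (540,245). Its handle is on the near side, so the lid leaves towards the robot. The mat is at (397,255). Next is a close crop of both.

```bash
python3 - <<'E'
from h import *
crop("t0",210,115,170,90,4.7,"c1")
E
```

```text
(no output)
```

View pics/c1.png

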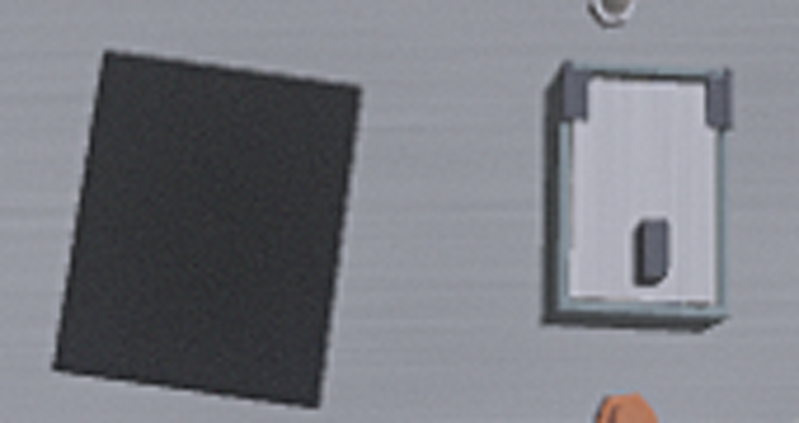

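The crop confirms the choice: a bare aluminium lid with handle top near (655,248), dark strips at the far corners, and a lip on the near side. The mat corners are (106,51), (361,88), (320,408) and (53,370).

```bash
cat >> h.py <<'E'
def grip(yaw):
    # tool x down, tool y = box y axis
    y=np.array([-np.sin(yaw),np.cos(yaw),0]); x=np.array([0,0,-1.]); return R.from_matrix(np.stack([x,y,np.cross(x,y)],1)).as_rotvec()
E
python3 - <<'E'
from h import *
c=load("t0"); f=lambda u,v,z: at(c,210+u/4.7,115+v/4.7,z)
m=[f(*p,.003) for p in[(106,51),(361,88),(320,408),(53,370)]]
print(np.mean(m,0),m)
for p in[(588,77),(712,82),(718,303),(568,295)]: print(f(*p,.055))
print(f(655,248,.085))
h=f(655,248,.085)
q=manip.get_ee_rot();print(R.from_rotvec(q).as_matrix().round(3))
w=manip.camera("wrist");print(np.array(w["mount"]).round(3),w["fx"])
for s in(0,np.pi): print(manip.solve_ik(h+[0,0,.15],grip(s)))
E
```

```text
[0.55625071 0.00256631 0.003     ] [array([0.66639646, 0.06424705, 0.003     ]), array([ 0.64112139, -0.09015517,  0.003     ]), array([ 0.44628246, -0.06050958,  0.003     ]), array([0.47120252, 0.09668294, 0.003     ])]
[ 0.6309471 -0.2175066  0.055    ]
[ 0.62753073 -0.29039025  0.055     ]
[ 0.49694023 -0.28605262  0.055     ]
[ 0.50266185 -0.19977099  0.055     ]
[ 0.52317417 -0.24347201  0.085     ]
[[-0.001  0.422 -0.907]
 [ 0.001 -0.907 -0.422]
 [-1.    -0.001 -0.   ]]
[[-0.001 -0.263  0.965 -0.12 ]
 [ 1.     0.     0.001 -0.   ]
 [-0.001  0.965  0.263 -0.067]
 [ 0.     0.     0.     1.   ]] 318.6817462794278
[-0.45618919  0.37536925  1.75288217  0.          1.01334122 -2.02698552]
[-4.56189193e-01  3.75369255e-01  1.75288217e+00 -4.44089210e-16
  1.01334122e+00  1.11460713e+00]
```

```bash
python3 - <<'E'
from h import *
manip.move_to([.545,-.243,.19],grip(np.pi-.05)); manip.hold(.3)
snap("wrist","w1");print(manip.get_time(),manip.get_position())
crop("w1",100,60,312,234,2.56,"w1b")
E
```

```text
2.0917 [ 0.54483084 -0.24346091  0.19006251]
```

View pics/w1b.png

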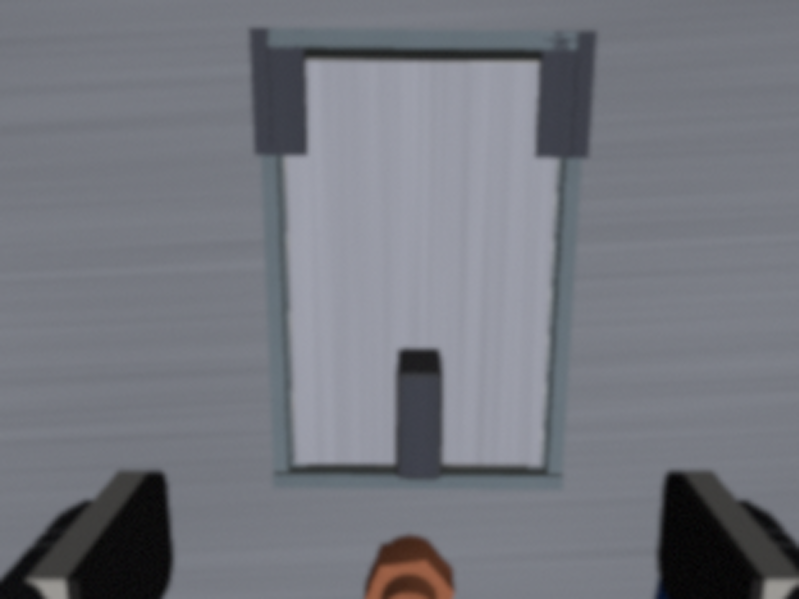

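The wrist view shows the handle top at (398..441, 374..478), and the lid side edges from (285,158) to (292,467) and from (561,158) to (547,467), all in crop pixels.

```bash
python3 - <<'E'
from h import *
c=load("w1"); f=lambda u,v,z: at(c,100+u/2.56,60+v/2.56,z)
H=[f(*p,.085) for p in[(398,374),(441,374),(440,477),(397,477)]]; print(np.array(H).round(4),np.mean(H,0))
L=[f(*p,.055) for p in[(285,158),(292,467),(561,158),(547,467)]]; print(np.array(L).round(4))
for a,b in((0,1),(2,3)): d=L[a]-L[b]; print(np.arctan2(d[1],d[0]))
S=[f(*p,.062) for p in[(254,30),(593,33)]]; d=S[0]-S[1]; print(np.arctan2(-d[0],d[1]))
E
```

```text
[[ 0.5418 -0.2385  0.085 ]
 [ 0.5412 -0.251   0.085 ]
 [ 0.5089 -0.2493  0.085 ]
 [ 0.5096 -0.2364  0.085 ]] [ 0.52537612 -0.24381126  0.085     ]
[[ 0.6032 -0.2068  0.055 ]
 [ 0.5015 -0.1998  0.055 ]
 [ 0.5989 -0.291   0.055 ]
 [ 0.4971 -0.286   0.055 ]]
-0.0688310721685863
-0.04944435017266026
-0.05877597386240503
```

```bash
cat >> h.py <<'E'
yaw=-.058; ex=np.array([np.cos(yaw),np.sin(yaw),0]); ey=np.array([-np.sin(yaw),np.cos(yaw),0])
hd=np.array([.5254,-.2441,0]); G=grip(np.pi+yaw); tz=.081
piv=hd+.105*ex+[0,0,.05]
def tilt(th,s=0,up=0):
    r=R.from_rotvec(ey*th); p=piv+r.apply(hd+[0,0,tz]-piv)-s*ex+[0,0,up]
    return p,(r*R.from_rotvec(G)).as_rotvec()
def st(t): print(t,round(manip.get_time(),2),manip.get_position().round(4),np.round(manip.get_contact_force(),1),round(manip.get_width(),4))
E
python3 - <<'E'
from h import *
manip.command_gripper(.04)
manip.move_to(hd+[0,0,.125],G); st("above")
manip.servo_line(hd+[0,0,tz],rate=.08); st("down")
manip.command_gripper(0,f_grip=90); st("grip")
for th in(.04,.08,.11):
    manip.servo_line(*tilt(th),rate=.03); st(th)
snap("wrist","w2")
E
```

```text
above 2.98 [ 0.525  -0.2439  0.1246] [ 0.7 -0.4  0.7] 0.0402
down 3.67 [ 0.5254 -0.2441  0.0808] [ 0.4 -0.1  0.7] 0.04
grip 4.03 [ 0.5257 -0.2443  0.0817] [-0.4  0.5  5.6] 0.0126
0.04 4.33 [ 0.5274 -0.2443  0.0852] [ 1.7 -0.9  0.8] 0.0124
0.08 4.63 [ 0.5286 -0.2444  0.0891] [ 1.1 -0.1  1.1] 0.0123
0.11 4.89 [ 0.5294 -0.2444  0.0921] [ 1.1 -0.7  2.7] 0.0128
```

View pics/w2.png

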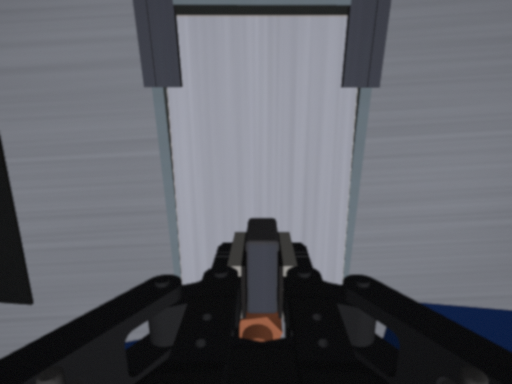

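The handle (262,275) is between the pads and the lid is tilted, with its tail still under the strips. Next I slide it out while watching the force.

```bash
python3 - <<'E'
from h import *
manip.servo_line(*tilt(.118),rate=.03)
for s in(.008,.02,.035,.055):
    manip.servo_line(*tilt(.118,s),rate=.05); st(s)
    if np.linalg.norm(manip.get_contact_force())>20: print("STOP");break
else:
    manip.servo_line(*tilt(.118,.06,.02),rate=.05); st("up")
    manip.servo_line(*tilt(.118,.06,.09),rate=.08); st("up2")
snap("wrist","w3");snap("scene","s3")
a=cv2.imread("pics/w3.png");b=cv2.imread("pics/s3.png")
cv2.imwrite("pics/ws3.png",cv2.resize(np.hstack([a,b[150:350,150:350][:, :].repeat(2,0).repeat(2,1)[:384]]),None,fx=.87,fy=.87))
E
```

```text
0.008 5.5 [ 0.5207 -0.2436  0.0931] [-3.1 -0.   3.3] 0.0125
0.02 5.89 [ 0.5087 -0.243   0.0931] [-4.3  0.2  3.3] 0.0125
0.035 6.34 [ 0.4938 -0.2421  0.0932] [-2.8  0.5  3.5] 0.0124
0.055 6.89 [ 0.4739 -0.241   0.0931] [-3.1 -0.1  2.9] 0.0124
up 7.45 [ 0.47   -0.2409  0.1134] [ 0.1 -0.7 -2.3] 0.0125
up2 8.47 [ 0.4695 -0.2407  0.1827] [-0.1 -0.5 -2.2] 0.0123
```

View pics/ws3.png

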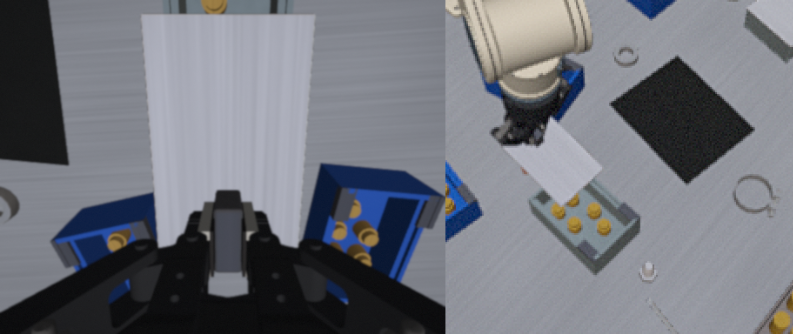

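The lid is out and held, with no noticeable slip: its tail corners are at about (164,17) and (361,16) in the wrist picture, and the width matches the rigid-grasp depth. Now I carry it to the mat.

```bash
python3 - <<'E'
from h import *
t=np.array([.5563,.0026,0])-.04*ex
p=manip.get_position()
manip.servo_line(p,G,rate=.05) if 0 else manip.move_to(p+[0,0,.01],G); st("level")
manip.servo_line([t[0],t[1],.19],G,rate=.12); st("over")
manip.servo_line([t[0],t[1],.06],G,rate=.08); st("low")
manip.hold(.3); f0=manip.get_contact_force()
z=.06
while z>.030:
    z-=.002; manip.servo_line([t[0],t[1],z],rate=.02)
    df=manip.get_contact_force()[2]-f0[2]
    if df>4: break
st("touch"); print(df)
snap("wrist","w4");snap("scene","s4")
a=cv2.imread("pics/w4.png");b=cv2.imread("pics/s4.png")
cv2.imwrite("pics/ws4.png",cv2.resize(np.hstack([a,b[130:322,190:390].repeat(2,0).repeat(2,1)]),None,fx=.87,fy=.87))
E
```

```text
level 8.82 [ 0.4684 -0.2406  0.1925] [ 0.2 -0.2 -1.4] 0.0122
over 11.06 [0.5163 0.0045 0.19  ] [-0.4 -0.2 -1.7] 0.0125
low 12.83 [0.5167 0.0049 0.0604] [-0.2 -0.1 -1.1] 0.0122
touch 16.38 [0.5166 0.0049 0.0347] [-2.5 -0.   7.7] 0.0124
9.108704128242909
```

View pics/ws4.png

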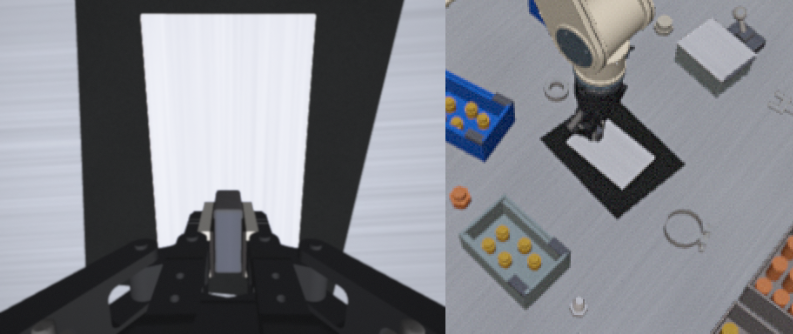

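The lid is centred on the mat and flat, with contact at the expected height. I release it and retreat.

```bash
python3 - <<'E'
from h import *
manip.command_gripper(.045); manip.hold(.2); st("open")
p=manip.get_position(); manip.servo_line([p[0],p[1],.09],rate=.06)
manip.servo_line([p[0],p[1],.2],rate=.12); manip.move_to([.40,-.3,.3],G); manip.hold(.4); st("away")
snap("top","t5")
crop("t5",100,110,290,110,2.7,"t5b")
E
```

```text
open 17.1 [0.5164 0.0049 0.034 ] [ 0.2 -0.3  0.3] 0.0451
away 20.94 [ 0.4003 -0.2996  0.2999] [ 0.6  0.6 -0.1] 0.0451
```

View pics/t5b.png

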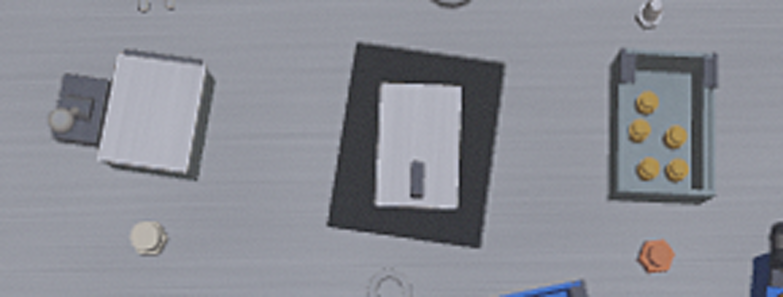

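The lid lies flat at (419,146) in the crop, with the mat centre at about (417,145), so it is within about 3 mm. The handle is up, the toggle is unchanged and the gripper is clear.

```bash
python3 -c "
from rig import manip; manip.sign_off()"
```

```text
the job is handed in; nothing more can be done
```

The lid is off the fittings box and lying flat, handle up, in the middle of the black mat; I handed the job in at about 21 s on the robot's clock. I pinched the handle and tilted its end up about 11–12 mm over the lip. I slid the lid out 55 mm with sideways forces under 5 N, carried it level to the mat, and let go only once it was resting there.

- **Placement:** the last top picture shows the lid about 3 mm or less from the mat's centre, judged by eye from the crop. It touched down at a tool height of 34.7 mm, against 34 mm expected for lying flat.
- **Toggle and clearance:** the toggle looks unchanged and its box's lid is still shut. The gripper is well clear with contact force near zero.
- **Failed checks:** none failed or disagreed, apart from the gripper reading 12.5 mm on the 14 mm handle throughout. The pictures showed a normal grip, so I took that as a reading offset.

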